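# Load the pedal-lid stock bin

## Task

Press the bin's pedal bar all the way down so that the lid swings right up and stays, then lay the long carton on the sloping floor with its end against the backstop and stack the short carton squarely on top of it, its end against the backstop too; set the cartons down, do not drop them. Then ease the pedal slowly back up, all the way, so that the lid comes down shut without slamming. Work the lid only by its pedal (never touch the lid itself), and leave the spray can, the grease tin and the wrench where they are.

Things in the scene. Friction and masses are not known exactly. Their poses are not given: they have to be found in the camera images.
- bin: The stand of a grey sheet-metal stock bin, fixed to the bench. Origin on the bench top under the middle of the stand, z up. Its -x side is the front, where the pedal bar sticks out; its +x side is the back, where the lid is hinged. Stand 200 mm (x) by 150 mm (y). Placed anew each time.
- tub: Open-topped tub fixed on the stand, tilted back 15 degrees. Origin: middle of the corner where sloping floor and backstop (rear wall) meet, 100 mm behind, 32 mm above the bin's origin. x: down the slope to the backstop, whose face is x = 0; y across; z square to the floor (z = 0). Inside 215 mm (x -215 to 0) by 160 mm (y), walls 110 mm high, 4 mm thick. Cartons do not slide on it by themselves.
- lid: Flat aluminium lid, 235 x 172 x 4 mm. Origin on its hinge line, 10 mm behind the backstop's face and 111 mm above the tub floor; the sheet runs from the origin to x = -235 mm (towards the front), z is its upper face's normal. Shut it lies parallel to the tub floor; it turns up about the tub's y axis, fully open 1.75 rad, where it leans backward and clears the tub.
- pedal (a joint): Pedal angle, rad: 0 up (lid shut), 0.345 fully down (lid fully open). Lid angle = 5.07 x pedal angle, rigidly linked. Pressing takes under 10 N at the bar. Beyond 0.26 the lid leans past upright and stays open by its weight; on the way up past that point the lid falls shut, pulling the pedal up, unless the pedal is held back. Rising faster than 0.6 rad/s (100 mm/s at the bar) is a slam.
- pedal_bar (a point): Middle of the pedal's round black rubber bar, 24 mm in diameter, 110 mm long along the bin's y, a thin steel arm at each end. Up: 195 mm in front of the bin's origin, 100 mm above the bench; fully down: 199 mm in front, 40 mm above. Arc of radius 175 mm about a pivot line 25 mm in front of the bin's origin, 60 mm above the bench. Fingers fit before and behind it from above.
- long_carton: Closed plain cardboard carton, 170 mm long (its x) by 66 mm wide (y) by 50 mm high (z), about 0.6 kg. Origin: middle of its underside.
- short_carton: Closed plain cardboard carton, 125 mm long (its x) by 58 mm wide (y) by 44 mm high (z), about 0.4 kg. Origin: middle of its underside.
- spray_can: Bystander: upright metal can, 66 mm in diameter, 190 mm high. Origin: middle of its underside.
- grease_tin: Bystander: short dark round tin, 76 mm in diameter, 75 mm high. Origin: middle of its underside.
- wrench: Bystander: steel wrench lying flat, 190 mm long along its x axis. Origin: middle of its underside.
Things that resemble listed ones, but are neither listed nor needed, are in the scene too. Leave any green look-alike of the short_carton alone. Leave any turquoise look-alike of the long_carton alone.

How it is judged:
By the outcome, as a careful person would: the job done as asked, in the order asked, and still so for the second after the job is handed in, with the robot touching nothing.
It also fails if it takes over 72 s, if anything falls off the work surface, if the arm or the gripper's body presses on something with over 40 N, if the wrist force passes 120 N, or if a joint passes its speed limit or range.

## Robot

A 6-joint arm with a two-finger parallel gripper is mounted at the origin on the work surface. World frame = base frame: x ahead of the robot, y to its left, z up, the work surface at z = 0. Lengths are in m, angles in degrees, forces in N, time in s.
With the tool pointing down it reaches from about 0.3 to 0.75 m from the base axis. Payload 8.5 kg.
Tool frame: the origin (TCP) lies at the very end of the fingers, on their centre line; the grasp point (between the pads) lies 19 mm behind it (env.pinch_z is the distance from the TCP to the grasp point, in m); z points along the fingers, y is the line along which they close (so a half turn about z gives the same grasp; the last joint's range is limited). The gripper opens to 85 mm and grips with 20 to 120 N. Pads are 22 mm wide; open, the fingers measure 114 mm over their backs; the gripper's body (76 mm by 85 mm) begins 54 mm behind the grasp point. The pads swing forward as they close: fully open they stand 13 mm farther back than shut.
Start: joints at [58.711, 21.807, 74.336, -0, 83.858, -12.336], TCP at [0.179, 0.52, 0.231] pointing down, gripper open.
Joint ranges: [-178.18, 178.18], [-50.72, 133.34], [12.68, 142.11], [-81.47, 261.47], [9.98, 163.14], [-165.26, 165.26]. Speed limits (degrees/s): [136.94, 136.94, 180, 180, 180, 180].

## Interface

Orientations are given as a 3x3 rotation matrix whose columns are the frame's x, y, z axes.
In Python, from rig import env, viewer gives the robot as it stands.
- The arm moves only by the tool drive_tool, never from a script. Its argument "series" is a list of rows, each a list of 3 entries, a list of its own where there are three numbers: the shift along the tool's x, y, z in m, then the turn about the tool's z in degrees, then the finger opening in m, from 0 to 0.0854. A call has 1 to 20 rows; each row is the pose to reach, as a shift and turn from the pose commanded when the call began, along the tool's axes at that moment; what a row does not reach only later rows make up. A row lasts 1/10 s, in which the tool goes at most 50 mm and 8.59 degrees, less where a joint would pass 70% of its speed; a pose out of reach is approached as far as the arm can. A call with a gripper value outside its range is refused whole. The fingers move at their own pace and stop on an object; "newtons" is the grip in N (left out, the last holds). Time passes only in rows, so rows that repeat a pose let the fingers close. It gives the time, the measured TCP pose, the force, the opening and the grip force at its end, in the units of the state.
- env.observe(): the state, without advancing time (a new reading comes with each control period).
- viewer.get_image(name): name is "scene" or "top" or "wrist"; returns a dict with "img" (420x560x3 uint8, red, green, blue), "depth" (420x560 float32, m along the optical axis (not along the pixel's ray), 0 where there is no reading), "camera_matrix" (3x3 intrinsics, pixels), "rvec" (rotation vector, rad) and "tvec" (3), from world to camera coordinates, as OpenCV has them. Camera axes: x right, y down, z forward; pixel columns grow to the right and rows downward; lengths in m; the calibration is good to about 2 mm. A picture is of the moment at which its call begins.
- env.close_job(): hands the job in; it is judged then, once.
The state is a dict: "time_s": time; "q": joint angles; "qvel": joint speeds; "joint_efforts": joint torques, N m; "position": TCP position; "tool_rot": TCP orientation; "ft_force": force on the tool from outside, world axes, zero at the start; "wrist_torque": the same for the moment, N m; "grip_width": finger opening in m; "gripper_force": force on a finger pad.
Only numpy, scipy, OpenCV 4.12 (cv2) and the standard library are available. Lean on these libraries where they do the work, as an engineer would, in place of code of your own. Each camera call takes 0.05 s, during which the arm holds its last target. There are 200 camera calls.

## Working session

There is one attempt and no reset: what is moved stays moved. The work goes in short steps, Python scripts to look and compute and a tool call to move; the robot and the scene stay as the last step left them, time stands still between calls to the robot, and variables do not carry over. Pictures are saved under pics/ and viewed, at most 11 in all, crops included, and the job is handed in when it is done.

Besides the shell and the picture viewer there is one more tool, called after "Request:" by a JSON object that holds its "name" and its "arguments". drive_tool: Moves the arm, as the interface text tells. Its arguments: {"type":"object","properties":{"series":{"type":"array"},"newtons":{"type":"number"}},"required":["series"]}

```bash
mkdir -p pics; cat > h.py <<'E'
import numpy as np, cv2
from rig import env, viewer
def snap(n):
    d=viewer.get_image(n); np.savez(f'pics/{n}.npz',**d); return d
def load(n): return dict(np.load(f'pics/{n}.npz'))
def w(d,u,v,z=None,r=1):
    """pixel -> world, by depth or at plane height z"""
    K=d['camera_matrix'];R=cv2.Rodrigues(np.array(d['rvec'],float))[0];t=np.array(d['tvec'],float).ravel()
    ray=np.linalg.inv(K)@[u,v,1]; c=-R.T@t; rw=R.T@ray
    if z is None:
        p=d['depth'][int(v)-r:int(v)+r+1,int(u)-r:int(u)+r+1]; p=p[p>0]
        if len(p)==0: return np.full(3,np.nan)
        return c+rw*np.median(p)
    return c+rw*(z-c[2])/rw[2]
def cloud(d):
    K=d['camera_matrix'];R=cv2.Rodrigues(np.array(d['rvec'],float))[0];t=np.array(d['tvec'],float).ravel()
    v,u=np.indices(d['depth'].shape); ray=np.stack([u,v,np.ones_like(u)],-1)@np.linalg.inv(K).T
    return (ray*d['depth'][...,None]-t)@R
def save(img,f): cv2.imwrite('pics/'+f,img[...,::-1])
E
ls; python3 - <<'E'
from h import *
for n in ['scene','top']:
    d=snap(n); save(d['img'],n+'0.png'); print(d['camera_matrix'].tolist(),d['rvec'],d['tvec'])
s=env.observe(); print(s['time_s'],s['position'],s['tool_rot'],s['ft_force'],env.pinch_z)
E
```

```text
h.py
pics
[[419.2030264943668, 0.0, 281.30971752974756], [0.0, 419.2030264943668, 204.64265693861424], [0.0, 0.0, 1.0]] [ 1.71838506  2.08446236 -0.62622238] [ 0.13961188 -0.36804876  1.70317762]
[[481.4487305161077, 0.0, 275.71754922495364], [0.0, 481.4487305161077, 212.11105042094852], [0.0, 0.0, 1.0]] [ 2.12084283 -2.12804845  0.20457566] [-0.05698993  0.55849984  1.46717177]
0.1 [0.1784889  0.51995358 0.23078558] [[-9.45793962e-01  3.24766536e-01 -6.91510383e-04]
 [ 3.24767140e-01  9.45793353e-01 -1.11313747e-03]
 [ 2.92516123e-04 -1.27737855e-03 -9.99999141e-01]] [-0.80937121 -0.27983426  0.42145105] 0.0187
```

View pics/scene0.png

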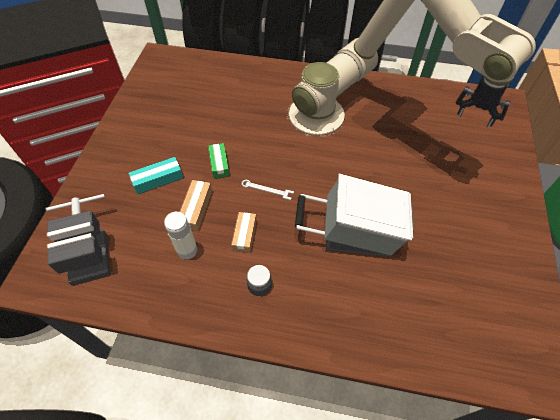

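View pics/top0.png

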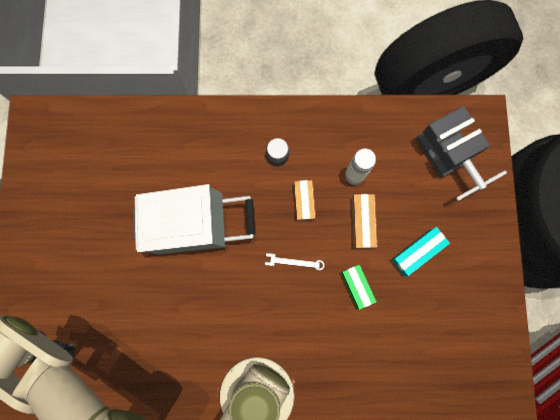

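The top view gives these candidates:
- **Long carton:** orange/white at (365,220), against the turquoise look-alike at (422,251).
- **Short carton:** orange/white at (305,200), against the green look-alike at (359,287).

I choose the two orange ones. The bin lid is at (180,218), with its pedal bar at (250,219) facing right (world -y).

```bash
python3 - <<'E'
from h import *
d=load('top'); P=cloud(d); img=d['img']
crop=cv2.resize(img[130:310,120:400],None,fx=2.8,fy=2.8,interpolation=cv2.INTER_CUBIC); save(crop,'crop1.png')
def rect(name,box,zlo,zhi):
    u0,u1,v0,v1=box; p=P[v0:v1,u0:u1].reshape(-1,3); p=p[(p[:,2]>zlo)&(p[:,2]<zhi)]
    r=cv2.minAreaRect((p[:,:2]*1000).astype(np.float32)); print(name,len(p),r,np.median(p[:,2]),'med',p.mean(0))
rect('long',(345,385,185,255),.04,.06)
rect('short',(288,322,172,228),.034,.054)
rect('bar',(244,258,194,245),.10,.125)
rect('stalls',(225,258,190,245),.08,.125)
rect('can',(345,380,145,190),.17,.2)
rect('tin',(262,292,135,168),.06,.09)
rect('wr',(262,328,250,275),.004,.03)
# lid plane
p=P[180:255,130:225].reshape(-1,3); p=p[p[:,2]>.1]
c=np.median(p,0)
for _ in range(5):
    A=np.c_[p[:,:2],np.ones(len(p))]; k,*_=np.linalg.lstsq(A,p[:,2],rcond=None); res=p[:,2]-A@k; p=p[abs(res)<.006]
n=np.array([-k[0],-k[1],1]);n/=np.linalg.norm(n); print('lid n',n,len(p),np.degrees(np.arccos(n[2])),'az',np.degrees(np.arctan2(-n[1],-n[0])))
# in-plane rectangle
e=np.array([-n[0],-n[1],0]);e/=np.linalg.norm(e)
ex=np.cross(np.cross(n,e),n); ey=np.cross(n,ex)
q=np.c_[p@ex,p@ey]; r=cv2.minAreaRect((q*1000).astype(np.float32)); print(r); m=p.mean(0); 
cc=np.array(r[0])/1000; ctr=ex*cc[0]+ey*cc[1]+n*(p@n).mean(); print('lid ctr',ctr)
E
```

```text
long 1125 ((530.9951782226562, -339.2717590332031), (169.0981903076172, 67.01024627685547), 0.28623196482658386) 0.049887349243626124 med [ 0.52958771 -0.33924825  0.04971233]
short 703 ((600.73291015625, -149.92840576171875), (127.11457061767578, 58.70046615600586), 3.755270481109619) 0.04381931574782709 med [ 0.59918204 -0.14959589  0.04384365]
bar 318 ((534.210693359375, 22.30232048034668), (131.36517333984375, 28.53155517578125), 1.8779528141021729) 0.10900296991028462 med [0.53217852 0.0214671  0.1088021 ]
stalls 479 ((531.784912109375, 54.9716682434082), (132.0846405029297, 91.8791732788086), 3.944267988204956) 0.10573180712773275 med [0.53058388 0.03606385 0.10381172]
can 388 ((688.6630249023438, -318.5960388183594), (62.065269470214844, 62.11094284057617), 23.695575714111328) 0.18924735808547505 med [ 0.68763382 -0.31698824  0.1878983 ]
tin 345 ((760.57861328125, -63.625911712646484), (67.32488250732422, 64.22286224365234), 0.4847832918167114) 0.0750701587554769 med [ 0.75935686 -0.06345233  0.07454119]
wr 430 ((405.0599060058594, -118.89694213867188), (208.51174926757812, 76.74363708496094), 89.83570861816406) 0.006973082280389694 med [ 0.40386098 -0.11330995  0.00734746]
lid n [0.21889195 0.32478926 0.92010774] 490 23.058162246907767 az -123.97802830782595
((-349.20733642578125, 258.91839599609375), (229.89613342285156, 44.67491149902344), 47.06702423095703)
lid ctr [0.43888198 0.22493569 0.19404825]
```

View pics/crop1.png

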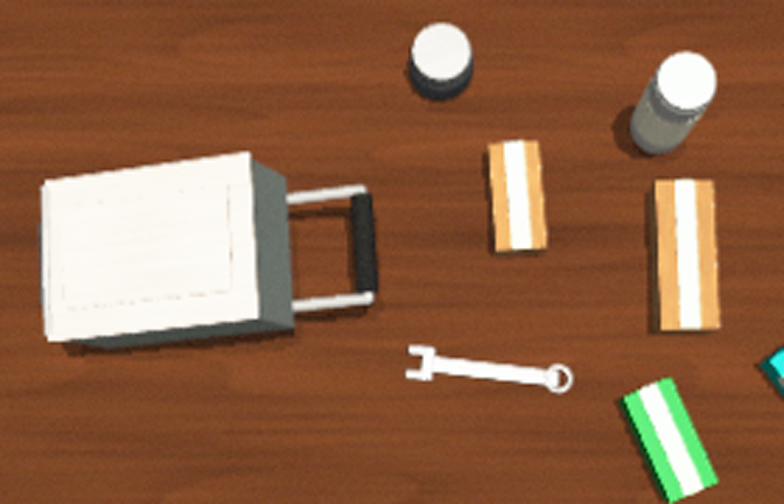

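The crop confirms the choice: orange/white cartons at crop (517,195) for the short one and (687,255) for the long one. The bar runs from crop (362,190) to (372,302). Next I fit the bin pose.

```bash
cat >> h.py <<'E'
def go(target,yaw_y=None,s=None):
    """tool-frame shift and turn to bring TCP to target with tool y at yaw_y (mod 180)"""
    s=s or env.observe(); R=np.array(s['tool_rot']); p=np.array(s['position'])
    sh=R.T@(np.array(target)-p); cur=np.degrees(np.arctan2(R[1,1],R[0,1])); 
    turn=0 if yaw_y is None else (cur-yaw_y+90)%180-90
    print('shift',sh.round(4),'turn %.2f'%turn,'yaw %.2f'%cur,'q6 %.1f'%s['q'][5],'q1 %.1f'%s['q'][0]); return sh,turn
def st():
    s=env.observe(); print('t',round(s['time_s'],2),'p',np.round(s['position'],4),'f',np.round(s['ft_force'],1),'w',round(s['grip_width'],4),'gf',np.round(s['gripper_force'],1))
E
python3 - <<'E'
from h import *
from scipy.optimize import least_squares
d=load('top'); K=d['camera_matrix']
c15,s15=np.cos(np.radians(15)),np.sin(np.radians(15))
T=lambda x,y,z:[.1+x*c15+z*s15,y,.032-x*s15+z*c15]
obj=np.array([T(-.225,-.086,.111),T(-.225,.086,.111),T(.01,-.086,.111),T(.01,.086,.111),[-.195,-.055,.112],[-.195,.055,.112]])
cr=np.array([[250,153],[258,320],[43,182],[47,340],[362,192],[368,298]],float)
px=(cr+.5)/2.8+[120,130]-.5
def proj(b):
    c,s=np.cos(b[2]),np.sin(b[2]); W=obj@np.array([[c,-s,0],[s,c,0],[0,0,1]]).T+[b[0],b[1],0]
    return cv2.projectPoints(W,d['rvec'],d['tvec'],K,None)[0][:,0]
r=least_squares(lambda b:(proj(b)-px).ravel(),[.53,.22,1.57],loss='soft_l1'); b=r.x
print(b,np.degrees(b[2]),(proj(b)-px).round(1).tolist()); np.save('bin.npy',b)
c,s=np.cos(b[2]),np.sin(b[2])
bar=np.array([b[0]-.195*c,b[1]-.195*s]); print('bar',bar)
# check depth bar line
P=cloud(d)[196:243,244:258].reshape(-1,3); P=P[(P[:,2]>.104)&(P[:,2]<.125)]; print(P.mean(0), np.percentile(P,[2,98],axis=0))
go([*bar,.16],np.degrees(b[2])); st()
E
```

```text
[0.52061283 0.21613921 1.63409703] 93.62686304802689 [[0.2, 0.3], [-0.1, -0.1], [1.1, -0.3], [0.4, 0.4], [-0.7, 0.8], [-0.8, -1.4]]
bar [0.53294823 0.02152976]
[0.53272671 0.02112779 0.10989254] [[0.4721292  0.009986   0.10418246]
 [0.59214493 0.03486003 0.1169663 ]]
shift [-0.4971 -0.3562  0.0711] turn -22.58 yaw 71.05 q6 -12.3 q1 58.7
t 0.1 p [0.1785 0.52   0.2308] f [-0.8 -0.3  0.4] w 0.0855 gf 0.0
```

Request:
{"name": "drive_tool", "arguments": {"series": [[[-0.297, -0.342, 0], -12, 0.06], [[-0.297, -0.342, 0], -22.6, 0.06], [[-0.297, -0.342, 0], -22.6, 0.06], [[-0.297, -0.342, 0], -22.6, 0.06], [[-0.297, -0.342, 0], -22.6, 0.06], [[-0.297, -0.342, 0], -22.6, 0.06], [[-0.297, -0.342, 0], -22.6, 0.06], [[-0.297, -0.342, 0], -22.6, 0.06], [[-0.35, -0.345, 0], -22.6, 0.06], [[-0.4, -0.35, 0], -22.6, 0.06], [[-0.45, -0.353, 0], -22.6, 0.06], [[-0.497, -0.356, 0], -22.6, 0.06], [[-0.497, -0.356, 0], -22.6, 0.06], [[-0.497, -0.356, 0.03], -22.6, 0.06], [[-0.497, -0.356, 0.07], -22.6, 0.06]], "newtons": 30}}

```text
time_s: 1.6
position: [0.5347, 0.0211, 0.1609]
tool_rot: [[-0.998, -0.062, 0.003], [-0.062, 0.998, -0.001], [-0.003, -0.001, -1.0]]
ft_force: [0.3, 0.7, -1.3]
grip_width: 0.06
gripper_force: 0.0
```

```bash
python3 - <<'E'
from h import *
go([.533,.0213,.078],93.63); st()
E
```

```text
shift [0.0019 0.0004 0.0829] turn -0.05 yaw 93.58 q6 -104.0 q1 -10.4
t 1.6 p [0.5347 0.0211 0.1609] f [ 0.3  0.7 -1.3] w 0.06 gf 0.0
```

Request:
{"name": "drive_tool", "arguments": {"series": [[[0.002, 0, 0.04], 0, 0.06], [[0.002, 0, 0.075], 0, 0.06], [[0.002, 0, 0.083], 0, 0.06], [[0.002, 0, 0.083], 0, 0.0], [[0.002, 0, 0.083], 0, 0.0], [[0.002, 0, 0.083], 0, 0.0], [[0.002, 0, 0.083], 0, 0.0], [[0.002, 0, 0.083], 0, 0.0]], "newtons": 30}}

```text
time_s: 2.4
position: [0.5323, 0.0197, 0.0804]
tool_rot: [[-0.998, -0.064, 0.004], [-0.064, 0.998, -0.005], [-0.004, -0.005, -1.0]]
ft_force: [-1.4, -11.7, 0.6]
grip_width: 0.0232
gripper_force: 31.5
```

Request:
{"name": "drive_tool", "arguments": {"series": [[[0, -0.002, 0.004], 0, 0.0], [[0, -0.003, 0.009], 0, 0.0], [[0, -0.004, 0.014], 0, 0.0], [[0, -0.005, 0.019], 0, 0.0], [[0, -0.006, 0.024], 0, 0.0], [[0, -0.0065, 0.029], 0, 0.0], [[0, -0.007, 0.034], 0, 0.0], [[0, -0.007, 0.039], 0, 0.0], [[0, -0.007, 0.044], 0, 0.0], [[0, -0.007, 0.049], 0, 0.0], [[0, -0.0065, 0.053], 0, 0.0], [[0, -0.006, 0.057], 0, 0.0], [[0, -0.006, 0.06], 0, 0.0], [[0, -0.006, 0.062], 0, 0.0], [[0, -0.006, 0.063], 0, 0.0]]}}

```text
time_s: 3.9
position: [0.5325, 0.016, 0.018]
tool_rot: [[-0.998, -0.064, 0.004], [-0.064, 0.998, -0.001], [-0.004, -0.001, -1.0]]
ft_force: [-6.9, 5.4, 40.2]
grip_width: 0.0229
gripper_force: 36.5
```

```bash
python3 - <<'E'
from h import *
st()
d=snap('scene'); save(cv2.resize(d['img'][130:300,100:430],None,fx=2.4,fy=2.4,interpolation=cv2.INTER_CUBIC),'s1.png')
E
```

```text
t 3.9 p [0.5325 0.016  0.018 ] f [-6.9  5.4 40.2] w 0.0229 gf 36.5
```

View pics/s1.png

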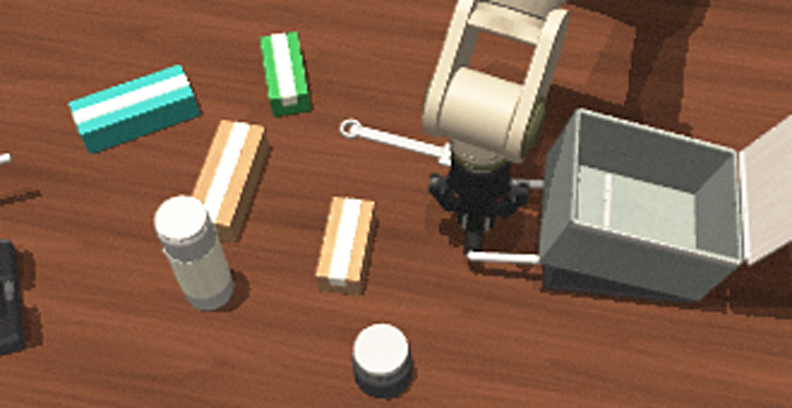

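The lid is fully open and the tub is clear. Now release the pedal and go to the long carton.

Request:
{"name": "drive_tool", "arguments": {"series": [[[0, 0, -0.002], 0, 0.0], [[0, 0, -0.002], 0, 0.06], [[0, 0, -0.002], 0, 0.06], [[0, 0, -0.002], 0, 0.06], [[0, 0, -0.03], 0, 0.06], [[0, 0, -0.08], 0, 0.06], [[0, 0, -0.13], 0, 0.085], [[0.006, -0.04, -0.14], 3.3, 0.085], [[0.009, -0.09, -0.14], 3.3, 0.085], [[0.012, -0.14, -0.14], 3.3, 0.085], [[0.015, -0.19, -0.14], 3.3, 0.085], [[0.018, -0.24, -0.14], 3.3, 0.085], [[0.021, -0.29, -0.14], 3.3, 0.085], [[0.024, -0.34, -0.14], 3.3, 0.085], [[0.0247, -0.354, -0.12], 3.3, 0.085], [[0.0247, -0.354, -0.09], 3.3, 0.085], [[0.0247, -0.354, -0.08], 3.3, 0.085]]}}

```text
time_s: 5.65
position: [0.5278, -0.3386, 0.0918]
tool_rot: [[-1.0, -0.005, -0.005], [-0.005, 1.0, 0.004], [0.005, 0.004, -1.0]]
ft_force: [-0.2, 0.0, 0.1]
grip_width: 0.0847
gripper_force: 0.0
```

```bash
python3 - <<'E'
from h import *
go([.5303,-.3393,.010],90.3); st()
E
```

```text
shift [-0.0029 -0.0011  0.0818] turn -0.02 yaw 90.28 q6 -133.7 q1 -43.5
t 5.65 p [ 0.5278 -0.3386  0.0918] f [-0.2  0.   0.1] w 0.0847 gf 0.0
```

Request:
{"name": "drive_tool", "arguments": {"series": [[[-0.003, -0.001, 0.04], 0, 0.085], [[-0.003, -0.001, 0.075], 0, 0.085], [[-0.003, -0.001, 0.082], 0, 0.085], [[-0.003, -0.001, 0.082], 0, 0.04], [[-0.003, -0.001, 0.082], 0, 0.04], [[-0.003, -0.001, 0.082], 0, 0.04], [[-0.003, -0.001, 0.082], 0, 0.04], [[-0.003, -0.001, 0.07], 0, 0.04], [[-0.003, -0.001, 0.04], 0, 0.04]], "newtons": 45}}

```text
time_s: 6.55
position: [0.5311, -0.3388, 0.054]
tool_rot: [[-1.0, -0.006, -0.004], [-0.006, 1.0, 0.004], [0.004, 0.004, -1.0]]
ft_force: [-0.4, -0.9, -4.4]
grip_width: 0.0651
gripper_force: 53.1
```

```bash
python3 - <<'E'
from h import *
st(); s=env.observe()
b=np.load('bin.npy');c,sn=np.cos(b[2]),np.sin(b[2])
for bx in (.02,): print(bx,b[0]+bx*c,b[1]+bx*sn)
go([b[0]+.01*c,b[1]+.01*sn,.26],np.degrees(b[2])-90)
d=snap('wrist'); save(d['img'],'w1.png')
E
```

```text
t 6.55 p [ 0.5311 -0.3388  0.054 ] f [-0.4 -0.9 -4.4] w 0.0651 gf 53.1
0.02 0.5193476658753235 0.23609915684987623
shift [ 0.0086  0.5658 -0.2037] turn 86.72 yaw 90.34 q6 -133.6 q1 -43.3
```

View pics/w1.png

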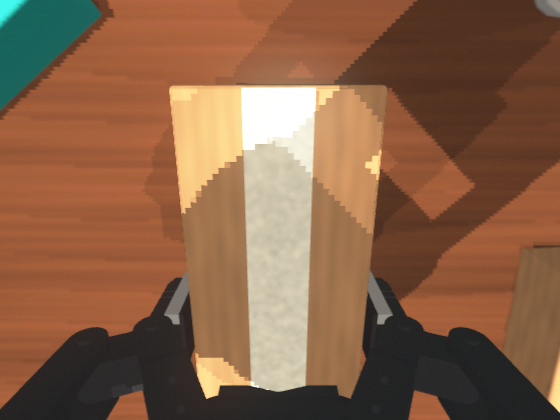

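The carton is gripped square and level. Now carry it over the tub.

Request:
{"name": "drive_tool", "arguments": {"series": [[[0, 0, -0.03], 0, 0.04], [[0, 0, -0.07], 0, 0.04], [[0, 0.01, -0.12], 0, 0.04], [[0, 0.03, -0.16], 3, 0.04], [[0.001, 0.06, -0.19], 8, 0.04], [[0.002, 0.1, -0.205], 15, 0.04], [[0.003, 0.14, -0.205], 22, 0.04], [[0.003, 0.18, -0.205], 29, 0.04], [[0.004, 0.22, -0.205], 36, 0.04], [[0.005, 0.26, -0.205], 43, 0.04], [[0.006, 0.3, -0.205], 50, 0.04], [[0.006, 0.34, -0.205], 57, 0.04], [[0.007, 0.38, -0.205], 64, 0.04], [[0.007, 0.42, -0.205], 71, 0.04], [[0.008, 0.46, -0.205], 78, 0.04], [[0.008, 0.5, -0.205], 84, 0.04], [[0.009, 0.54, -0.205], 86.7, 0.04], [[0.009, 0.57, -0.205], 86.7, 0.04], [[0.0094, 0.58, -0.205], 86.7, 0.04], [[0.0094, 0.58, -0.205], 86.7, 0.04]]}}

```text
time_s: 8.6
position: [0.519, 0.2409, 0.2602]
tool_rot: [[-0.066, 0.998, -0.0], [0.998, 0.066, -0.0], [-0.0, -0.0, -1.0]]
ft_force: [-0.4, 0.4, -3.9]
grip_width: 0.0651
gripper_force: 53.4
```

```bash
cat >> h.py <<'E'
def binp(bx,by=0,z=None):
    b=np.load('bin.npy');c,s=np.cos(b[2]),np.sin(b[2]); return [b[0]+bx*c-by*s,b[1]+bx*s+by*c,z]
def inbin(s=None):
    s=s or env.observe(); b=np.load('bin.npy');c,sn=np.cos(b[2]),np.sin(b[2]); d=np.array(s['position'])
    x,y=d[:2]-b[:2]; R=np.array(s['tool_rot']); print('TCP in bin',np.round([x*c+y*sn,-x*sn+y*c,d[2]],4),'yaw',np.degrees(np.arctan2(R[1,1],R[0,1])-b[2]).round(2)+90)
E
python3 - <<'E'
from h import *
st(); inbin(); go(binp(.024,0,.13),3.63)
d=snap('wrist'); save(d['img'],'w2.png')
E
```

```text
t 8.6 p [0.519  0.2409 0.2602] f [-0.4  0.4 -3.9] w 0.0651 gf 53.4
TCP in bin [2.480e-02 1.000e-04 2.602e-01] yaw 0.14000000000000057
shift [-7.000e-04  1.000e-04  1.302e-01] turn 0.13 yaw 3.76 q6 9.3 q1 13.0
```

View pics/w2.png

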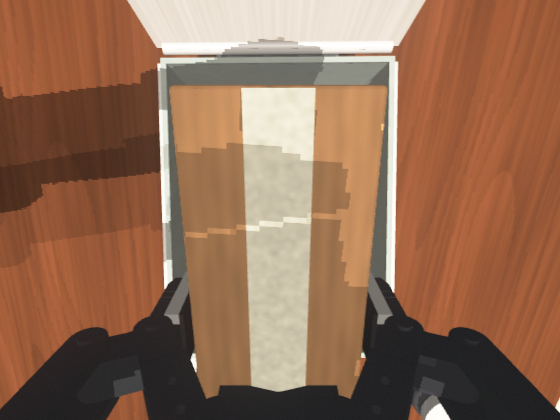

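The carton is centred over the tub and clear of the walls. Lower it to first contact.

Request:
{"name": "drive_tool", "arguments": {"series": [[[0, 0, 0.03], 0, 0.04], [[0, 0, 0.07], 0, 0.04], [[0, 0, 0.11], 0, 0.04], [[-0.002, 0, 0.135], 0, 0.04], [[-0.005, 0, 0.147], 0, 0.04], [[-0.008, 0, 0.155], 0, 0.04], [[-0.01, 0, 0.16], 0, 0.04], [[-0.011, 0, 0.164], 0, 0.04], [[-0.011, 0, 0.166], 0, 0.04], [[-0.011, 0, 0.166], 0, 0.04]]}}

```text
time_s: 9.65
position: [0.5202, 0.2291, 0.0946]
tool_rot: [[-0.064, 0.998, 0.001], [0.998, 0.064, 0.0], [0.0, 0.001, -1.0]]
ft_force: [-0.6, 0.8, -4.8]
grip_width: 0.0651
gripper_force: 53.2
```

```bash
python3 - <<'E'
from h import *
st(); inbin()
E
```

```text
t 9.65 p [0.5202 0.2291 0.0946] f [-0.6  0.8 -4.8] w 0.0651 gf 53.2
TCP in bin [ 0.0129 -0.0004  0.0946] yaw 0.01999999999999602
```

Request:
{"name": "drive_tool", "arguments": {"series": [[[0, 0, 0.0], 0, 0.04], [[0, 0, 0.002], 0, 0.04], [[0, 0, 0.004], 0, 0.04], [[0, 0, 0.006], 0, 0.04], [[0.001, 0, 0.008], 0, 0.04], [[0.001, 0, 0.01], 0, 0.04], [[0.002, 0, 0.012], 0, 0.04], [[0.002, 0, 0.014], 0, 0.04]], "newtons": 25}}

```text
time_s: 10.45
position: [0.5206, 0.2323, 0.0814]
tool_rot: [[-0.064, 0.998, 0.003], [0.998, 0.064, 0.002], [0.002, 0.003, -1.0]]
ft_force: [-0.8, 7.0, 4.9]
grip_width: 0.0654
gripper_force: 55.1
```

```bash
python3 - <<'E'
from h import *
st(); inbin(); print(env.observe()['wrist_torque'])
E
```

```text
t 10.45 p [0.5206 0.2323 0.0814] f [-0.8  7.   4.9] w 0.0654 gf 55.1
TCP in bin [ 0.0161 -0.001   0.0814] yaw 0.04999999999999716
[ 0.5606563   0.11636715 -0.00467884]
```

Request:
{"name": "drive_tool", "arguments": {"series": [[[0, 0, 0.002], 0, 0.04], [[0.001, 0, 0.004], 0, 0.04], [[0.001, 0, 0.006], 0, 0.04], [[0.002, 0, 0.008], 0, 0.04], [[0.002, 0, 0.01], 0, 0.04], [[0.002, 0, 0.012], 0, 0.04]], "newtons": 25}}

```text
time_s: 11.05
position: [0.5204, 0.2338, 0.0696]
tool_rot: [[-0.064, 0.998, 0.002], [0.998, 0.064, 0.001], [0.001, 0.002, -1.0]]
ft_force: [-5.7, 5.6, 25.3]
grip_width: 0.065
gripper_force: 58.7
```

```bash
python3 - <<'E'
from h import *
st(); inbin(); print(env.observe()['wrist_torque'])
d=snap('scene'); e=snap('wrist')
a=cv2.resize(d['img'][165:255,310:430],(533,400),interpolation=cv2.INTER_CUBIC); b=cv2.resize(e['img'],(267,200))
o=np.zeros((400,800,3),np.uint8); o[:,:533]=a; o[:200,533:]=b; save(o,'s2.png')
E
```

```text
t 11.05 p [0.5204 0.2338 0.0696] f [-5.7  5.6 25.3] w 0.065 gf 58.7
TCP in bin [ 0.0176 -0.0009  0.0696] yaw 0.04999999999999716
[ 0.12146497  1.09260565 -0.00683699]
```

View pics/s2.png

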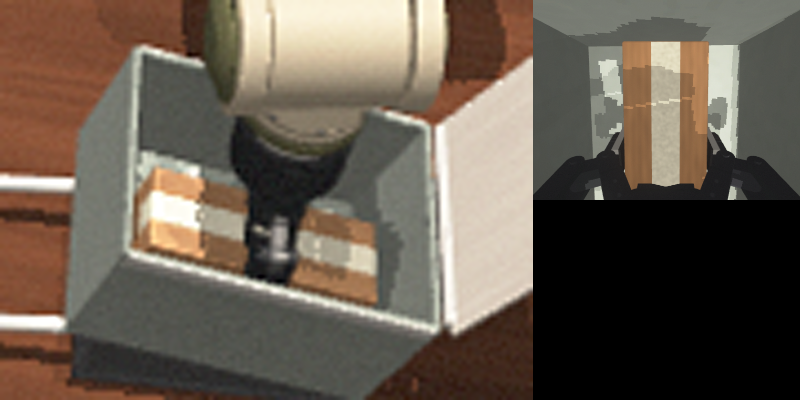

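It lies flat on the slope, roughly 10 mm short of the backstop. Slide it down to the stop.

Request:
{"name": "drive_tool", "arguments": {"series": [[[0, 0, -0.001], 0, 0.04], [[0.002, 0, -0.0005], 0, 0.04], [[0.004, 0, 0], 0, 0.04], [[0.006, 0, 0.0006], 0, 0.04], [[0.0075, 0, 0.001], 0, 0.04], [[0.0085, 0, 0.0013], 0, 0.04]]}}

```text
time_s: 11.75
position: [0.5201, 0.2411, 0.0677]
tool_rot: [[-0.064, 0.998, 0.002], [0.998, 0.064, -0.001], [-0.001, 0.002, -1.0]]
ft_force: [-0.3, -2.5, 6.8]
grip_width: 0.0653
gripper_force: 56.5
```

```bash
python3 - <<'E'
from h import *
st(); inbin(); print(env.observe()['wrist_torque'])
E
```

```text
t 11.75 p [0.5201 0.2411 0.0677] f [-0.3 -2.5  6.8] w 0.0653 gf 56.5
TCP in bin [ 0.0249 -0.001   0.0677] yaw 0.01999999999999602
[-0.70313703 -0.11270437  0.01973647]
```

Request:
{"name": "drive_tool", "arguments": {"series": [[[0.001, 0, 0.0003], 0, 0.04], [[0.002, 0, 0.0005], 0, 0.04], [[0.003, 0, 0.0008], 0, 0.04], [[0.004, 0, 0.001], 0, 0.04]]}}

```text
time_s: 12.15
position: [0.5202, 0.242, 0.0674]
tool_rot: [[-0.065, 0.998, 0.002], [0.998, 0.065, -0.007], [-0.007, 0.002, -1.0]]
ft_force: [-1.4, -24.2, 16.2]
grip_width: 0.0655
gripper_force: 57.7
```

```bash
python3 - <<'E'
from h import *
st(); inbin(); print(env.observe()['wrist_torque'])
E
```

```text
t 12.15 p [0.5202 0.242  0.0674] f [ -1.4 -24.2  16.2] w 0.0655 gf 57.7
TCP in bin [ 0.0259 -0.0012  0.0674] yaw 0.0799999999999983
[-3.69853594  0.18383636  0.63096533]
```

Request:
{"name": "drive_tool", "arguments": {"series": [[[-0.002, 0, 0.0005], 0, 0.04], [[-0.002, 0, 0.0005], 0, 0.07], [[-0.002, 0, 0.0005], 0, 0.085], [[-0.002, 0, 0.0005], 0, 0.085], [[-0.002, 0, -0.01], 0, 0.085], [[-0.002, 0, -0.04], 0, 0.085], [[-0.002, 0, -0.09], 0, 0.085], [[-0.002, 0, -0.14], 0, 0.085], [[-0.002, 0, -0.18], 0, 0.085]]}}

```text
time_s: 13.05
position: [0.5191, 0.2437, 0.2498]
tool_rot: [[-0.064, 0.998, 0.003], [0.998, 0.064, 0.001], [0.0, 0.003, -1.0]]
ft_force: [0.1, 0.2, -1.0]
grip_width: 0.0852
gripper_force: 0.0
```

```bash
python3 - <<'E'
from h import *
st(); inbin(); d=snap('wrist'); save(d['img'],'w3.png'); snap('top')
go([.5995,-.1498,.15],90+3.76)
P=cloud(d); u=[(230,150),(275,150),(320,150),(275,110),(275,200),(275,250)]
b=np.load('bin.npy');c,s=np.cos(b[2]),np.sin(b[2])
R=np.array([[c,s],[-s,c]])
for a in u:
    p=P[a[1],a[0]]; q=R@(p[:2]-b[:2]); x=q[0]-.1; z=p[2]-.032; k=np.radians(15)
    print(a,'tub',np.round([x*np.cos(k)-z*np.sin(k),q[1],x*np.sin(k)+z*np.cos(k)],4))
E
```

```text
t 13.05 p [0.5191 0.2437 0.2498] f [ 0.1  0.2 -1. ] w 0.0852 gf 0.0
TCP in bin [ 2.760e-02 -2.000e-04  2.498e-01] yaw 0.030000000000001137
shift [-0.3983  0.0523  0.1025] turn 89.91 yaw 3.67 q6 9.7 q1 13.3
(230, 150) tub [-0.0499  0.0477 -0.0005]
(275, 150) tub [-0.0545  0.0014  0.0495]
(320, 150) tub [-0.0499 -0.0443 -0.0005]
(275, 110) tub [-0.02    0.0014  0.0493]
(275, 200) tub [-0.0984  0.0014  0.0492]
(275, 250) tub [-0.1434  0.0015  0.0489]
```

View pics/w3.png

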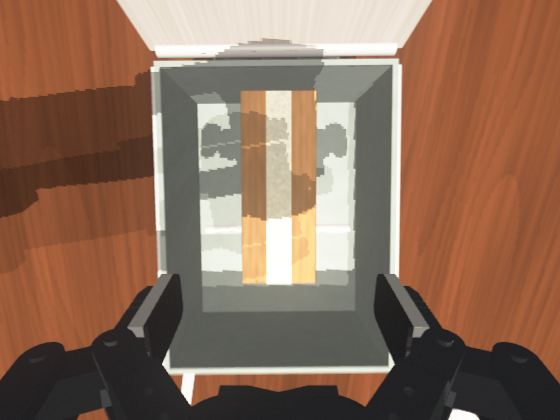

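The long carton lies flat, with its top at 50 mm all along. I'll check the end gap and its sideways position numerically.

```bash
cat >> h.py <<'E'
def tubc(P):
    b=np.load('bin.npy');c,s=np.cos(b[2]),np.sin(b[2]); d=P-[b[0],b[1],0]
    x=d[...,0]*c+d[...,1]*s-.1; y=-d[...,0]*s+d[...,1]*c; z=d[...,2]-.032; k=np.radians(15)
    return np.stack([x*np.cos(k)-z*np.sin(k),y,x*np.sin(k)+z*np.cos(k)],-1)
def rect_at(Q,lo,hi,xr,yr=.06):
    m=(Q[...,2]>lo)&(Q[...,2]<hi)&(Q[...,0]>xr[0])&(Q[...,0]<xr[1])&(abs(Q[...,1])<yr)
    p=Q[m]; r=cv2.minAreaRect((p[:,:2]*1000).astype(np.float32)); print(len(p),r,'x',np.percentile(p[:,0],[.5,99.5]),'y',np.percentile(p[:,1],[.5,99.5]))
E
python3 - <<'E'
from h import *
Q=tubc(cloud(load('wrist')))
rect_at(Q,.044,.055,(-.2,-.0005))
# backstop face
m=(abs(Q[...,1])<.06)&(Q[...,2]>.06)&(Q[...,2]<.1)&(abs(Q[...,0])<.015); print('backstop x',np.median(Q[m][:,0]))
for yy in (.0695,):
  m=(abs(abs(Q[...,1])-.08)<.012)&(Q[...,2]>.03)&(Q[...,2]<.09)&(Q[...,0]>-.18)&(Q[...,0]<-.03); p=Q[m]; print('walls',np.median(p[p[:,1]>0][:,1]),np.median(p[p[:,1]<0][:,1]))
E
```

```text
14599 ((-87.3173599243164, -0.8581695556640625), (171.0177764892578, 119.760986328125), 0.5250780582427979) x [-0.17118552 -0.0020534 ] y [-0.04053187  0.04067759]
backstop x -0.002350657101447169
walls 0.07971062048542712 -0.0802881589561542
```

Request:
{"name": "drive_tool", "arguments": {"series": [[[-0.035, 0.004, 0], -7, 0.085], [[-0.08, 0.01, 0], -15, 0.085], [[-0.12, 0.015, 0], -23, 0.085], [[-0.16, 0.02, 0], -31, 0.085], [[-0.2, 0.026, 0], -39, 0.085], [[-0.24, 0.032, 0], -47, 0.085], [[-0.28, 0.037, 0], -55, 0.085], [[-0.32, 0.043, 0.01], -63, 0.085], [[-0.36, 0.048, 0.04], -71, 0.085], [[-0.39, 0.052, 0.08], -79, 0.085], [[-0.398, 0.053, 0.12], -87, 0.085], [[-0.398, 0.053, 0.15], -90.1, 0.085], [[-0.398, 0.053, 0.16], -90.1, 0.085], [[-0.398, 0.053, 0.16], -90.1, 0.085]]}}

```text
time_s: 14.55
position: [0.597, -0.1499, 0.0852]
tool_rot: [[-0.998, -0.064, -0.002], [-0.064, 0.998, 0.001], [0.002, 0.001, -1.0]]
ft_force: [0.3, -0.2, 0.6]
grip_width: 0.0853
gripper_force: 0.0
```

```bash
python3 - <<'E'
from h import *
st(); go([.600,-.1498,.008],93.76)
d=snap('wrist'); P=cloud(d); m=(P[...,2]>.038)&(P[...,2]<.05)&(abs(P[...,0]-.6)<.09)&(abs(P[...,1]+.15)<.036)
p=P[m]; print(len(p),cv2.minAreaRect((p[:,:2]*1000).astype(np.float32)))
E
```

```text
t 14.55 p [ 0.597  -0.1499  0.0852] f [ 0.3 -0.2  0.6] w 0.0853 gf 0.0
shift [-0.0032 -0.0002  0.0772] turn -0.10 yaw 93.66 q6 -118.8 q1 -25.1
18873 ((602.1416625976562, -152.2006378173828), (125.16388702392578, 58.158756256103516), 3.671964406967163)
```

Request:
{"name": "drive_tool", "arguments": {"series": [[[-0.004, -0.001, 0.04], 0, 0.085], [[-0.004, -0.001, 0.07], 0, 0.085], [[-0.004, -0.001, 0.077], 0, 0.085], [[-0.004, -0.001, 0.077], 0, 0.085], [[-0.004, -0.001, 0.077], 0, 0.035], [[-0.004, -0.001, 0.077], 0, 0.035], [[-0.004, -0.001, 0.077], 0, 0.035], [[-0.004, -0.001, 0.077], 0, 0.035], [[-0.004, -0.001, 0.077], 0, 0.035], [[-0.004, -0.001, 0.06], 0, 0.035], [[-0.004, -0.001, 0.02], 0, 0.035], [[-0.004, -0.001, -0.03], 0, 0.035], [[-0.004, -0.001, -0.08], 0, 0.035], [[-0.004, -0.001, -0.13], 0, 0.035], [[-0.004, -0.001, -0.18], 0, 0.035], [[-0.004, -0.001, -0.195], 0, 0.035], [[-0.004, -0.001, -0.195], 0, 0.035]], "newtons": 35}}

```text
time_s: 16.3
position: [0.6017, -0.1511, 0.2842]
tool_rot: [[-0.998, -0.065, 0.005], [-0.065, 0.998, -0.002], [-0.005, -0.003, -1.0]]
ft_force: [0.2, 0.9, -5.9]
grip_width: 0.0575
gripper_force: 40.3
```

```bash
python3 - <<'E'
from h import *
st(); go(binp(.045,-.0015,.28),3.63)
d=snap('wrist'); P=cloud(d); R=np.array(env.observe()['tool_rot']); Q=(P-env.observe()['position'])@R
m=(Q[...,2]<.03)&(Q[...,2]>-.06)&(abs(Q[...,1])<.035)&(abs(Q[...,0])<.09); p=Q[m]; print(len(p),np.percentile(p,[1,99],axis=0).round(4))
p=p[p[:,2]<np.median(p[:,2])+.006]
k=np.polyfit(p[:,0],p[:,2],1); print('pitch deg',np.degrees(np.arctan(k[0])),k)
E
```

```text
t 16.3 p [ 0.6017 -0.1511  0.2842] f [ 0.2  0.9 -5.9] w 0.0575 gf 40.3
shift [0.0553 0.4167 0.0028] turn -89.88 yaw 93.75 q6 -118.8 q1 -25.0
42041 [[-0.0331 -0.0329 -0.056 ]
 [ 0.0622  0.0328 -0.0032]]
pitch deg 0.8519749693908498 [ 0.01487086 -0.03705885]
```

Request:
{"name": "drive_tool", "arguments": {"series": [[[0.004, 0.03, 0], 6, 0.035], [[0.009, 0.07, 0], 13, 0.035], [[0.014, 0.11, 0], 20, 0.035], [[0.02, 0.15, 0], 27, 0.035], [[0.025, 0.19, 0], 34, 0.035], [[0.03, 0.23, 0], 41, 0.035], [[0.035, 0.265, 0], 48, 0.035], [[0.04, 0.3, 0], 55, 0.035], [[0.045, 0.335, 0], 62, 0.035], [[0.049, 0.37, 0], 69, 0.035], [[0.052, 0.395, 0], 76, 0.035], [[0.0545, 0.412, 0], 83, 0.035], [[0.0555, 0.4195, 0], 88, 0.035], [[0.0555, 0.4195, 0], 90.1, 0.035], [[0.0555, 0.4195, 0], 90.1, 0.035], [[0.0555, 0.4195, 0], 90.1, 0.035]]}}

```text
time_s: 17.95
position: [0.5182, 0.2637, 0.2795]
tool_rot: [[-0.065, 0.998, -0.003], [0.998, 0.065, -0.001], [-0.001, -0.003, -1.0]]
ft_force: [-0.2, 0.3, -5.3]
grip_width: 0.0575
gripper_force: 40.3
```

```bash
python3 - <<'E'
from h import *
st(); inbin(); go(binp(.047,-.0015,.128),3.63)
d=snap('wrist'); save(d['img'],'w4.png')
E
```

```text
t 17.95 p [0.5182 0.2637 0.2795] f [-0.2  0.3 -5.3] w 0.0575 gf 40.3
TCP in bin [ 0.0476 -0.0006  0.2795] yaw 0.06999999999999318
shift [-0.0005  0.0013  0.1515] turn 0.07 yaw 3.70 q6 11.6 q1 15.3
```

View pics/w4.png

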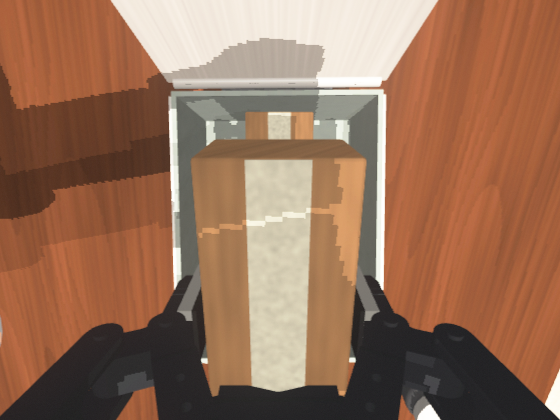

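The short carton is lined up with the long one below it (stripe centres at u≈278 and 279). Lower it.

Request:
{"name": "drive_tool", "arguments": {"series": [[[0, 0.001, 0.04], 0, 0.035], [[0, 0.001, 0.085], 0, 0.035], [[0, 0.001, 0.12], 0, 0.035], [[0, 0.001, 0.14], 0, 0.035], [[0, 0.001, 0.149], 0, 0.035], [[0, 0.001, 0.153], 0, 0.035], [[0, 0.001, 0.155], 0, 0.035], [[0, 0.001, 0.157], 0, 0.035], [[0.001, 0.001, 0.159], 0, 0.035], [[0.001, 0.001, 0.161], 0, 0.035], [[0.002, 0.001, 0.163], 0, 0.035], [[0.002, 0.001, 0.165], 0, 0.035]], "newtons": 25}}

```text
time_s: 19.2
position: [0.5201, 0.2674, 0.1171]
tool_rot: [[-0.064, 0.998, 0.003], [0.998, 0.064, 0.003], [0.003, 0.003, -1.0]]
ft_force: [-0.9, 8.7, 6.1]
grip_width: 0.0576
gripper_force: 42.1
```

```bash
python3 - <<'E'
from h import *
st(); inbin(); print(env.observe()['wrist_torque'])
E
```

```text
t 19.2 p [0.5201 0.2674 0.1171] f [-0.9  8.7  6.1] w 0.0576 gf 42.1
TCP in bin [ 0.0512 -0.0027  0.1171] yaw 0.04000000000000625
[0.88671532 0.07502231 0.04129259]
```

Request:
{"name": "drive_tool", "arguments": {"series": [[[0, -0.001, 0.002], 0, 0.035], [[0.001, -0.001, 0.004], 0, 0.035], [[0.001, -0.001, 0.006], 0, 0.035], [[0.002, -0.001, 0.008], 0, 0.035], [[0.002, -0.001, 0.009], 0, 0.035], [[0.002, -0.001, 0.01], 0, 0.035]]}}

```text
time_s: 19.8
position: [0.5193, 0.2689, 0.1078]
tool_rot: [[-0.064, 0.998, 0.004], [0.998, 0.064, 0.002], [0.002, 0.004, -1.0]]
ft_force: [-1.9, 4.8, 17.1]
grip_width: 0.0576
gripper_force: 44.6
```

```bash
python3 - <<'E'
from h import *
st(); inbin(); print(env.observe()['wrist_torque'])
E
```

```text
t 19.8 p [0.5193 0.2689 0.1078] f [-1.9  4.8 17.1] w 0.0576 gf 44.6
TCP in bin [ 0.0528 -0.0021  0.1078] yaw 0.04999999999999716
[0.2842261  0.85141935 0.04634614]
```

Request:
{"name": "drive_tool", "arguments": {"series": [[[0, 0, 0.001], 0, 0.035], [[0, 0, -0.0005], 0, 0.035], [[0.002, 0, 0], 0, 0.035], [[0.004, 0, 0.0005], 0, 0.035], [[0.006, 0, 0.001], 0, 0.035], [[0.0075, 0, 0.0015], 0, 0.035]]}}

```text
time_s: 20.4
position: [0.5192, 0.2747, 0.1062]
tool_rot: [[-0.063, 0.998, 0.004], [0.998, 0.063, -0.001], [-0.001, 0.004, -1.0]]
ft_force: [-1.1, -13.7, 17.4]
grip_width: 0.0577
gripper_force: 44.6
```

```bash
python3 - <<'E'
from h import *
st(); inbin(); print(env.observe()['wrist_torque'])
E
```

```text
t 20.4 p [0.5192 0.2747 0.1062] f [ -1.1 -13.7  17.4] w 0.0577 gf 44.6
TCP in bin [ 0.0585 -0.0022  0.1062] yaw 0.010000000000005116
[-2.0006907   0.40543213  0.10781877]
```

Request:
{"name": "drive_tool", "arguments": {"series": [[[0.001, 0, -0.0005], 0, 0.035], [[0.002, 0, -0.0002], 0, 0.035], [[0.003, 0, 0], 0, 0.035]]}}

```text
time_s: 20.7
position: [0.5193, 0.2748, 0.1062]
tool_rot: [[-0.064, 0.998, 0.003], [0.998, 0.064, -0.007], [-0.007, 0.003, -1.0]]
ft_force: [1.6, -20.0, 12.3]
grip_width: 0.0574
gripper_force: 44.0
```

```bash
python3 - <<'E'
from h import *
st(); inbin(); print(env.observe()['wrist_torque'])
E
```

```text
t 20.7 p [0.5193 0.2748 0.1062] f [  1.6 -20.   12.3] w 0.0574 gf 44.0
TCP in bin [ 0.0586 -0.0024  0.1062] yaw 0.030000000000001137
[-2.86378612 -0.43271215  0.32707929]
```

Request:
{"name": "drive_tool", "arguments": {"series": [[[0.001, 0, 0], 0, 0.035], [[0.001, 0, 0], 0, 0.065], [[0.001, 0, 0], 0, 0.08], [[0.001, 0, 0], 0, 0.08], [[0.001, 0, -0.01], 0, 0.08], [[0.001, 0, -0.04], 0, 0.08], [[0.001, 0, -0.09], 0, 0.08], [[0.001, 0, -0.14], 0, 0.08], [[0.001, 0, -0.17], 0, 0.08]]}}

```text
time_s: 21.6
position: [0.5179, 0.2798, 0.2794]
tool_rot: [[-0.064, 0.998, 0.005], [0.998, 0.064, 0.002], [0.001, 0.006, -1.0]]
ft_force: [0.9, 0.9, -0.3]
grip_width: 0.0801
gripper_force: 0.0
```

```bash
python3 - <<'E'
from h import *
st(); inbin(); d=snap('wrist'); save(d['img'],'w5.png'); Q=tubc(cloud(d))
for lo,hi in ((.088,.1),(.044,.056)): rect_at(Q,lo,hi,(-.2,-.004),.045)
m=(Q[...,2]>.086)&(Q[...,2]<.102)&(Q[...,0]>-.13)&(Q[...,0]<-.01)&(abs(Q[...,1])<.025); p=Q[m]; print(np.linalg.lstsq(np.c_[p[:,:2],np.ones(len(p))],p[:,2],rcond=None)[0])
go(binp(-.198,0,.20),93.63)
E
```

```text
t 21.6 p [0.5179 0.2798 0.2794] f [ 0.9  0.9 -0.3] w 0.0801 gf 0.0
TCP in bin [ 0.0637 -0.0013  0.2794] yaw 0.04999999999999716
9479 ((-65.864013671875, -2.5214366912841797), (123.77692413330078, 57.95347595214844), 0.3908214569091797) x [-0.12642495 -0.00470892] y [-0.03144175  0.02602974]
2359 ((-88.77923583984375, -0.7212066650390625), (169.1901092529297, 65.18377685546875), 0.10000701248645782) x [-0.17270559 -0.01564863] y [-0.03331323  0.03176981]
[-0.00088309 -0.00314559  0.09406002]
shift [-0.2622 -0.0035  0.0826] turn -89.95 yaw 3.68 q6 13.2 q1 16.9
```

View pics/w5.png

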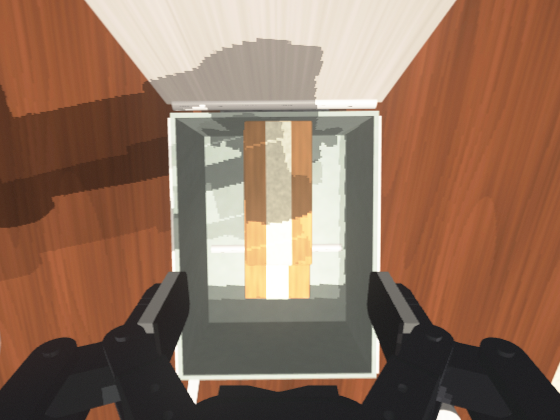

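Both cartons are flat, square and against the backstop: the short one's top is at 94 mm and the fitted centres are 1.8 mm apart. Now back to the pedal.

Request:
{"name": "drive_tool", "arguments": {"series": [[[-0.035, 0, 0], -8, 0.06], [[-0.08, -0.001, 0], -16, 0.06], [[-0.12, -0.001, 0], -24, 0.06], [[-0.16, -0.001, 0], -32, 0.06], [[-0.2, -0.002, 0], -40, 0.06], [[-0.235, -0.002, 0], -48, 0.06], [[-0.264, -0.002, 0.01], -56, 0.06], [[-0.264, -0.002, 0.04], -64, 0.06], [[-0.264, -0.002, 0.08], -72, 0.06], [[-0.264, -0.002, 0.12], -80, 0.06], [[-0.264, -0.002, 0.16], -88, 0.06], [[-0.264, -0.002, 0.18], -90, 0.06], [[-0.264, -0.002, 0.18], -90, 0.06], [[-0.264, -0.002, 0.18], -90, 0.06]]}}

```text
time_s: 23.05
position: [0.5329, 0.0159, 0.0954]
tool_rot: [[-0.998, -0.063, 0.001], [-0.063, 0.998, -0.0], [-0.001, -0.0, -1.0]]
ft_force: [0.5, 0.8, 0.8]
grip_width: 0.0602
gripper_force: 0.0
```

```bash
python3 - <<'E'
from h import *
st(); inbin(); go([.5325,.016,.019],93.63)
E
```

```text
t 23.05 p [0.5329 0.0159 0.0954] f [0.5 0.8 0.8] w 0.0602 gf 0.0
TCP in bin [-0.2006  0.0004  0.0954] yaw 89.96
shift [0.0005 0.0002 0.0764] turn -0.04 yaw 93.59 q6 -104.6 q1 -11.0
```

Request:
{"name": "drive_tool", "arguments": {"series": [[[0, 0, 0.04], 0, 0.06], [[0, 0, 0.07], 0, 0.06], [[0, 0, 0.076], 0, 0.06], [[0, 0, 0.076], 0, 0.06], [[0, 0, 0.076], 0, 0.0], [[0, 0, 0.076], 0, 0.0], [[0, 0, 0.076], 0, 0.0], [[0, 0, 0.076], 0, 0.0], [[0, 0, 0.076], 0, 0.0], [[0, 0, 0.076], 0, 0.0]], "newtons": 50}}

```text
time_s: 24.05
position: [0.5332, 0.0161, 0.0202]
tool_rot: [[-0.998, -0.064, 0.003], [-0.064, 0.998, 0.0], [-0.003, -0.0, -1.0]]
ft_force: [-1.6, 2.9, 7.7]
grip_width: 0.0226
gripper_force: 48.6
```

Request:
{"name": "drive_tool", "arguments": {"series": [[[0, 0, -0.001], 0, 0], [[0, 0, -0.003], 0, 0], [[0, -0.0005, -0.005], 0, 0], [[0, -0.0007, -0.007], 0, 0], [[0, -0.0009, -0.009], 0, 0], [[0, -0.001, -0.011], 0, 0], [[0, -0.001, -0.013], 0, 0], [[0, -0.001, -0.015], 0, 0], [[0, -0.001, -0.017], 0, 0], [[0, -0.001, -0.019], 0, 0], [[0, -0.001, -0.021], 0, 0], [[0, -0.001, -0.023], 0, 0], [[0, -0.001, -0.025], 0, 0], [[0, -0.001, -0.027], 0, 0], [[0, -0.001, -0.029], 0, 0], [[0, -0.0008, -0.031], 0, 0], [[0, -0.0006, -0.033], 0, 0], [[0, -0.0005, -0.034], 0, 0]]}}

```text
time_s: 25.85
position: [0.5331, 0.0153, 0.053]
tool_rot: [[-0.998, -0.064, 0.002], [-0.064, 0.998, -0.001], [-0.002, -0.001, -1.0]]
ft_force: [4.7, 3.4, -4.3]
grip_width: 0.0227
gripper_force: 49.4
```

```bash
python3 - <<'E'
from h import *
st(); inbin()
E
```

```text
t 25.85 p [0.5331 0.0153 0.053 ] f [ 4.7  3.4 -4.3] w 0.0227 gf 49.4
TCP in bin [-2.013e-01  2.000e-04  5.300e-02] yaw 90.05
```

Request:
{"name": "drive_tool", "arguments": {"series": [[[0, 0, -0.002], 0, 0], [[0, 0.0003, -0.004], 0, 0], [[0, 0.0005, -0.006], 0, 0], [[0, 0.0007, -0.008], 0, 0], [[0, 0.001, -0.01], 0, 0], [[0, 0.0012, -0.012], 0, 0], [[0, 0.0015, -0.014], 0, 0], [[0, 0.002, -0.016], 0, 0], [[0, 0.0023, -0.018], 0, 0], [[0, 0.0027, -0.02], 0, 0], [[0, 0.003, -0.0215], 0, 0], [[0, 0.0035, -0.023], 0, 0], [[0, 0.0038, -0.0245], 0, 0], [[0, 0.004, -0.026], 0, 0], [[0, 0.004, -0.027], 0, 0], [[0, 0.004, -0.028], 0, 0]]}}

```text
time_s: 27.45
position: [0.5329, 0.019, 0.0811]
tool_rot: [[-0.998, -0.063, 0.002], [-0.063, 0.998, -0.001], [-0.002, -0.001, -1.0]]
ft_force: [5.6, 0.5, 0.9]
grip_width: 0.0223
gripper_force: 49.2
```

```bash
python3 - <<'E'
from h import *
st(); inbin()
d=snap('scene'); save(cv2.resize(d['img'][130:300,100:430],None,fx=2.4,fy=2.4,interpolation=cv2.INTER_CUBIC),'s3.png')
E
```

```text
t 27.45 p [0.5329 0.019  0.0811] f [5.6 0.5 0.9] w 0.0223 gf 49.2
TCP in bin [-0.1976  0.0002  0.0811] yaw 90.01
```

View pics/s3.png

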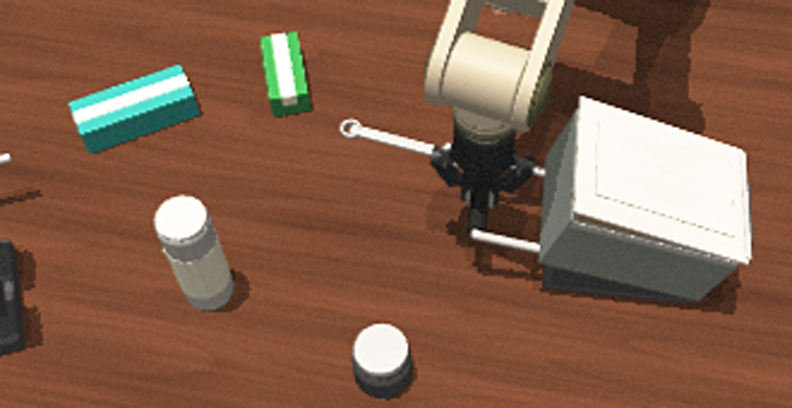

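The lid looks shut, or very nearly. Nudge up until the stop can be felt.

Request:
{"name": "drive_tool", "arguments": {"series": [[[0, 0, -0.001], 0, 0], [[0, 0.0005, -0.002], 0, 0], [[0, 0.0005, -0.003], 0, 0], [[0, 0.0005, -0.003], 0, 0]]}}

```text
time_s: 27.9
position: [0.5328, 0.0196, 0.0841]
tool_rot: [[-0.998, -0.064, 0.002], [-0.064, 0.998, -0.0], [-0.002, -0.001, -1.0]]
ft_force: [5.4, -0.7, 3.9]
grip_width: 0.0225
gripper_force: 49.4
```

Request:
{"name": "drive_tool", "arguments": {"series": [[[0, 0.0002, -0.001], 0, 0], [[0, 0.0005, -0.002], 0, 0], [[0, 0.0008, -0.003], 0, 0], [[0, 0.001, -0.004], 0, 0], [[0, 0.001, -0.004], 0, 0]]}}

```text
time_s: 28.4
position: [0.5326, 0.0197, 0.0844]
tool_rot: [[-0.998, -0.063, -0.001], [-0.063, 0.998, -0.001], [0.001, -0.001, -1.0]]
ft_force: [17.1, -6.5, -34.0]
grip_width: 0.0221
gripper_force: 51.3
```

```bash
python3 - <<'E'
from h import *
st(); d=snap('top'); P=cloud(d)
# lid surface in tub frame; bar height
Q=tubc(P); m=(abs(Q[...,1])<.07)&(Q[...,0]>-.21)&(Q[...,0]<-.02)&(Q[...,2]>.09)&(Q[...,2]<.3); p=Q[m]; print(len(p))
if len(p)>50: k=np.polyfit(p[:,0],p[:,2],1); print('lid slope deg',np.degrees(np.arctan(k[0])),k)
b=np.load('bin.npy')
for by in (-.05,-.045,.045,.05):
    w0=np.array(binp(-.195,by,.112)); u=cv2.projectPoints(w0[None],d['rvec'],d['tvec'],d['camera_matrix'],None)[0][0,0]; x,y=u.round().astype(int); print(by,P[y-1:y+2,x-2:x+3,2].max())
E
```

```text
t 28.4 p [0.5326 0.0197 0.0844] f [ 17.1  -6.5 -34. ] w 0.0221 gf 51.3
2864
lid slope deg 0.17378664294952062 [0.00303316 0.11672501]
-0.05 0.3879757731949667
-0.045 0.38549978966491844
0.045 0.43185088862359555
0.05 0.43842203002095714
```

The stop is reached (-34 N) and the lid is parallel to the tub floor. Relax, release and withdraw.

Request:
{"name": "drive_tool", "arguments": {"series": [[[0, 0, 0.0015], 0, 0], [[0, 0, 0.003], 0, 0], [[0, 0, 0.003], 0, 0.05], [[0, 0, 0.003], 0, 0.06], [[0, 0, 0.003], 0, 0.06], [[0, 0, -0.02], 0, 0.06], [[0, 0, -0.06], 0, 0.06], [[0, -0.02, -0.1], 0, 0.06], [[0, -0.05, -0.13], 0, 0.06], [[0, -0.09, -0.14], 0, 0.06], [[0, -0.1, -0.14], 0, 0.06], [[0, -0.1, -0.14], 0, 0.06], [[0, -0.1, -0.14], 0, 0.06]]}}

```text
time_s: 29.75
position: [0.5379, -0.078, 0.2267]
tool_rot: [[-0.998, -0.064, -0.002], [-0.064, 0.998, 0.001], [0.002, 0.001, -1.0]]
ft_force: [-0.5, 0.3, 0.1]
grip_width: 0.0601
gripper_force: 0.0
```

```bash
python3 - <<'E'
from h import *
st(); d=snap('top'); P=cloud(d); Q=tubc(P)
m=(abs(Q[...,1])<.07)&(Q[...,0]>-.21)&(Q[...,0]<-.02)&(Q[...,2]>.09)&(Q[...,2]<.3); p=Q[m]; k=np.polyfit(p[:,0],p[:,2],1); print('lid slope',np.degrees(np.arctan(k[0])),k)
p=P[196:243,240:262].reshape(-1,3); p=p[(p[:,2]>.09)&(p[:,2]<.125)]; print('bar',p.mean(0),np.percentile(p[:,2],98))
def c(box,lo,hi):
    p=P[box[2]:box[3],box[0]:box[1]].reshape(-1,3); p=p[(p[:,2]>lo)&(p[:,2]<hi)]; print(p.mean(0).round(4))
c((345,380,145,190),.17,.2); c((262,292,135,168),.06,.09); c((262,328,250,275),.004,.03)
E
```

```text
t 29.75 p [ 0.5379 -0.078   0.2267] f [-0.5  0.3  0.1] w 0.0601 gf 0.0
lid slope 0.18090461966899513 [0.00315739 0.11678192]
bar [0.58889624 0.0378913  0.10272279] 0.11317578784210644
[ 0.6875 -0.3171  0.1881]
[ 0.7595 -0.0635  0.0744]
[ 0.401  -0.1454  0.007 ]
```

```bash
python3 -c "
from rig import env; print(env.close_job())"
```

```text
the job is handed in; nothing more can be done
None
```

The job is handed in: both cartons are stacked flat against the backstop, the pedal was eased fully up with the lid shut, and the can and tin measured unmoved; the arm hid the wrench from the last check, but it had not visibly moved in the picture before.

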